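# Pin the rod eye into the load-cell fork of a pull-test stand

## Task

Slide the carriage of the pull-test stand so that its rod eye goes into the fork, and pass the yellow-knobbed clevis pin from the rack down through both ears with the eye trapped between them, pushed fully home until its flange sits on the fork. Then take your hand off the pin and draw the carriage back until the slack is out and the pin takes the pull, to prove that it holds, and let go. The fork sits on a delicate load cell, so never push or pull on the fork or the eye with more than 40 N, and leave everything else on the bench where it is.

Things in the scene. Friction and masses are not known exactly. Their poses are not given: they have to be found in the camera images.
- fork: Steel fork on the load cell of the pull-test stand: two level ears, one above the other, 28 mm wide, an upright 13 mm pin hole through both. Origin: hole centre on the upper ear's top face, 76 mm above the bench. z up; +y runs along the stand to the carriage. Upper ear z 0 to -18 mm, gap -18 to -34, lower ear -34 to -48; ears end at y +14, gap open to y -40. Fixed; place and yaw vary.
- fork_lower (a point): Centre of the lower ear's hole at the ear's mid height, 41 mm under the fork's origin. A spring ball in its side (5 to 7 N sideways) grips the pin: a pin that drops in through the eye stops with its nose on the ball, 10 to 16 mm short of home, and takes about 3 to 12 N downwards to press home; then the ball keeps it there.
- stand: The pull-test stand, 115 x 385 mm base 12 mm high, fixed to the bench. Origin: on the bench under the fork's hole; axes as the fork's. At y -80 to -116 mm a white head block 85 mm high carries the load cell (42 mm thick) and the fork; two guide shafts run at x +-36 mm to an end block at y 250, 52 mm high.
- carriage: White block (98 x 78 mm, top 62 mm above the bench) sliding along the stand's shafts with about 2.5 N drag; it stays where it is left. Origin: on the axis of its black grip post, 18 mm above the bench; axes as the fork's (+y away from the fork). Its origin can be 103 (pushed fully in, a hard stop) to 180 mm from the fork's hole in y. Carries the rod eye.
- post (a point): Middle of the carriage's black upright grip post, 90 mm above the bench, 20 mm diameter; the post stands clear from 67 mm to 113 mm above the bench, over a 30 mm washer.
- rod_socket (a point): Centre of the carriage's front face, 39 mm in front of its origin, 50 mm above the bench, where the rod eye is screwed in (M12 rod, then a 22 mm wide neck from 38 mm behind the hole, then the eye). Eye: 12 mm thick, level, its top 2 mm under the upper ear; ring 32 mm outside, upright hole 13 mm. Screwed in to a different depth each time: hole 65 to 87 mm in front of this point, not measured.
- pin_mid: The pin to use: clevis pin with a yellow knob. Origin: centre of the flange's underside; z up along the axis. Shank 12 mm, 58 mm long below the origin, the last 5 mm tapering to a 9.6 mm flat nose: pressed, it draws the eye into line when that is within 1.5 mm. Flange 26 mm wide, z 0 to 4 mm; knob 18 mm, z 4 to 38. About 120 g. Starts upright in one of the rack's holes, flange on top.
- pin_thin: Bystander: like it, black knob of 15 mm, shank 8 mm. Stays in the rack.
- pin_fat: Bystander: like it, blue knob of 22 mm, shank 16 mm; too thick for the fork. Stays in the rack.
- rack: Grey pin rack, 165 x 56 x 62 mm, fixed to the bench. Origin: centre of its underside; its long side is x; three holes 55 mm apart along x hold the three pins in any order.
- amber_bottle: Bystander: brown glass bottle with stopper, 88 mm wide, 168 mm high; origin under its centre.
- media_bottle: Bystander: clear jar with blue cap, 54 mm wide, 100 mm high; origin under its centre.
- tip_box: Bystander: blue box of white pipette tips, 87 x 122 mm, 69 mm high; origin under its centre.
- spanner: Bystander: steel spanner, 160 mm long, lying flat.
- rod_beaker: Bystander: steel beaker of glass rods, 72 mm wide, about 140 mm high; origin under its centre.
- specimen_dish: Bystander: clear dish with green test strips, 90 mm wide, 14 mm high; origin under its centre.

How it is judged:
By the outcome, as a careful person would: the job done as asked, in the order asked, and still so for the second after the job is handed in, with the robot touching nothing.
It also fails if it takes over 72 s, if anything falls off the work surface, if the arm or the gripper's body presses on something with over 40 N, if the wrist force passes 120 N, or if a joint passes its speed limit or range.

## Robot

A 7-joint arm with a two-finger parallel gripper is mounted at the origin on the work surface. World frame = base frame: x ahead of the robot, y to its left, z up, the work surface at z = 0. Lengths are in m, angles in rad, forces in N, time in s.
With the tool pointing down it reaches from about 0.425 to 0.925 m from the base axis. Payload 6.8 kg.
Tool frame: the origin (TCP) lies at the very end of the fingers, on their centre line; the grasp point (between the pads) lies 19 mm behind it; z points along the fingers, y is the line along which they close (so a half turn about z gives the same grasp; the last joint's range is limited). The gripper opens to 85 mm and grips with 20 to 120 N. Pads are 22 mm wide; open, the fingers measure 114 mm over their backs; the gripper's body (76 mm by 85 mm) begins 54 mm behind the grasp point. The pads swing forward as they close: fully open they stand 13 mm farther back than shut.
Start: joints at [1.033, 0.477, 0.022, 1.555, -0.011, 1.109, -0.083], TCP at [0.281, -0.614, 0.231] pointing down, gripper open.
Joint ranges: [-2.96, 2.96], [-0.34, 2.1], [-1.41, 1.46], [0.24, 2.44], [-1.37, 4.51], [0.17, 1.92], [-2.96, 2.96]. Speed limits (rad/s): [2.39, 2.39, 3.14, 3.14, 3.14, 3.14, 3.14].

## Interface

Orientations are given as a unit quaternion [w, x, y, z].
In Python, from station import get_obs, read_camera, hand_in gives the robot as it stands.
- The arm moves only by the tool arm_command, never from a script. Its argument "commands" is one flat list of numbers, 7 for each row, row after row: the shift along the tool's x, y, z in m, then the turn, a rotation vector about the tool's x, y, z in degrees, then the opening, from 0 (shut) to 1 (fully open). In form: [tx, ty, tz, rx, ry, rz, fingers, tx, ty, tz, rx, ry, rz, fingers, ...]. A call has 1 to 8 rows; each row is the pose to reach, as a shift and turn from the pose commanded when the call began, along the tool's axes at that moment; what a row does not reach only later rows make up. A row lasts 1/10 s, in which the tool goes at most 50 mm and 8.59 degrees, less where a joint would pass 70% of its speed; a pose out of reach is approached as far as the arm can. A call with a gripper value outside its range is refused whole. The fingers move at their own pace and stop on an object; "force" is the grip in N (left out, the last holds). Time passes only in rows, so rows that repeat a pose let the fingers close. It gives the time, the measured TCP pose, the force, the opening and the grip force at its end, in the units of the state.
- get_obs(): the state, without advancing time (a new reading comes with each control period).
- read_camera(name): name is "scene" or "side" or "wrist"; returns a dict with "img" (384x512x3 uint8, red, green, blue), "camera_matrix" (3x3 intrinsics, pixels), "pose" (4x4, takes a point from camera to world coordinates). Camera axes: x right, y down, z forward; pixel columns grow to the right and rows downward; lengths in m; the calibration is good to about 2 mm. A picture is of the moment at which its call begins. There is no depth.
- hand_in(): hands the job in; it is judged then, once.
The state is a dict: "t": time; "q": joint angles; "joint_vel": joint speeds; "joint_torque": joint torques, N m; "eef_pos": TCP position; "tool_rot": TCP orientation; "contact_force": force on the tool from outside, world axes, zero at the start; "torque": the same for the moment, N m; "gripper_width": opening from 0.0 (shut) to 1.0 (fully open); "grasp_force": force on a finger pad.
Only numpy, scipy, OpenCV 4.12 (cv2) and the standard library are available. Lean on these libraries where they do the work, as an engineer would, in place of code of your own. Each camera call takes 0.05 s, during which the arm holds its last target. There are 200 camera calls.

## Working session

There is one attempt and no reset: what is moved stays moved. The work goes in short steps, Python scripts to look and compute and a tool call to move; the robot and the scene stay as the last step left them, time stands still between calls to the robot, and variables do not carry over. Pictures are saved under pics/ and viewed, at most 10 in all, crops included, and the job is handed in when it is done.

Besides the shell and the picture viewer there is one more tool, called as name(argument=value, ...) on one line, values as JSON. arm_command: Moves the arm, as the interface text tells. Its arguments: {"type":"object","properties":{"commands":{"type":"array","items":{"type":"number"}},"force":{"type":"number"}},"required":["commands"]}

```bash
mkdir -p pics
cat > h.py <<'E'
import numpy as np, cv2
from station import get_obs, read_camera, hand_in
from scipy.spatial.transform import Rotation as R
def snap(cam,name):
    d=read_camera(cam); np.savez('pics/'+name+'.npz',K=d['camera_matrix'],P=d['pose'])
    cv2.imwrite('pics/'+name+'.png',d['img'][:,:,::-1]); return d
def ray(name,u,v,z):
    f=np.load('pics/'+name+'.npz'); P=f['P']
    r=P[:3,:3]@np.linalg.solve(f['K'],[u,v,1]); c=P[:3,3]
    return c+r*(z-c[2])/r[2]
def proj(name,p):
    f=np.load('pics/'+name+'.npz'); P=f['P']
    q=f['K']@(P[:3,:3].T@(np.array(p)-P[:3,3])); return q[:2]/q[2]
def tool(p):  # world target TCP -> shift in tool axes
    o=get_obs(); w,x,y,z=o['tool_rot']; r=R.from_quat([x,y,z,w])
    return r.inv().apply(np.array(p)-o['eef_pos'])
E
python3 - <<'E'
from h import *
a=snap('scene','s0')['img'];b=snap('side','d0')['img'];c=snap('wrist','w0')['img']
for n in ('s0','d0','w0'):
    f=np.load(f'pics/{n}.npz');print(n,f['K'].round(0).tolist(),f['P'].round(3).tolist())
o=get_obs();print(o)
i=cv2.imread('pics/s0.png');cv2.imwrite('pics/s0b.png',cv2.resize(i,(800,600)))
i=cv2.imread('pics/d0.png');cv2.imwrite('pics/d0b.png',cv2.resize(i,(800,600)))
E
```

```text
s0 [[413.0, 0.0, 248.0], [0.0, 413.0, 186.0], [0.0, 0.0, 1.0]] [[-0.639, 0.499, -0.585, 1.333], [0.769, 0.419, -0.483, 0.687], [0.004, -0.759, -0.652, 0.907], [0.0, 0.0, 0.0, 1.0]]
d0 [[382.0, 0.0, 257.0], [0.0, 382.0, 196.0], [0.0, 0.0, 1.0]] [[0.88, -0.298, 0.369, 0.232], [-0.474, -0.587, 0.656, -0.546], [0.021, -0.753, -0.658, 0.735], [0.0, 0.0, 0.0, 1.0]]
w0 [[287.0, 0.0, 255.0], [0.0, 287.0, 191.0], [0.0, 0.0, 1.0]] [[0.417, -0.863, -0.286, 0.354], [-0.909, -0.397, -0.129, -0.58], [-0.002, 0.314, -0.949, 0.373], [0.0, 0.0, 0.0, 1.0]]
{'t': 0.15, 'q': array([ 1.03292028,  0.47761342,  0.02236307,  1.55614605, -0.01149881,
        1.10927181, -0.08311029]), 'joint_vel': array([-4.85507130e-04, -3.45104833e-03,  1.64787182e-03, -3.36861263e-03,
       -1.55398643e-03, -3.32607111e-06, -2.33746187e-03]), 'joint_torque': array([ 3.17334598e-03, -5.96923363e+01,  1.61066305e+00, -2.81487948e+01,
        1.27394739e-02,  6.59665689e-03, -3.91121137e-05]), 'eef_pos': array([ 0.28106892, -0.6132482 ,  0.23058029]), 'tool_rot': array([-6.27724575e-04,  9.77000681e-01,  2.13235175e-01, -1.87450518e-04]), 'contact_force': array([ 0.46884548, -0.12651077, -0.49479922]), 'torque': array([ 0.0057068 , -0.03543842,  0.03704819]), 'grasp_force': 0.0, 'gripper_width': 0.9982660018902418}
```

View pics/s0b.png

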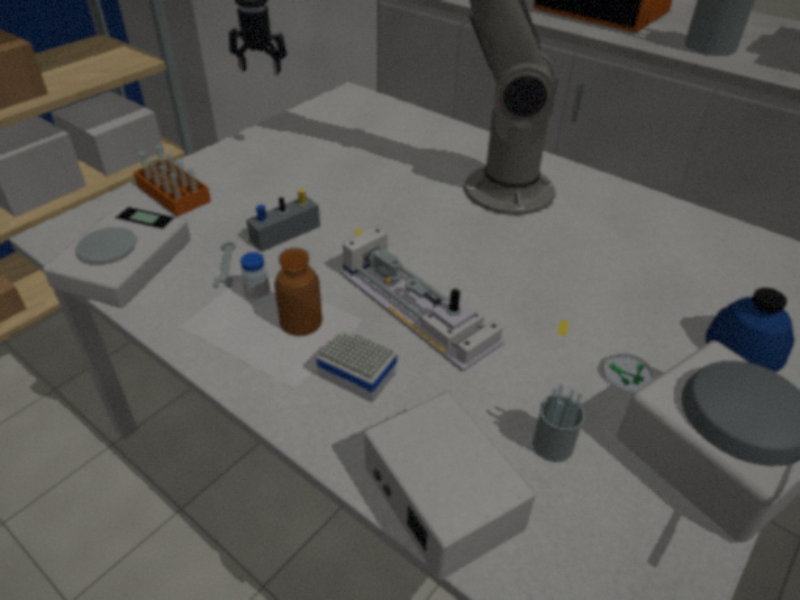

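View pics/d0b.png

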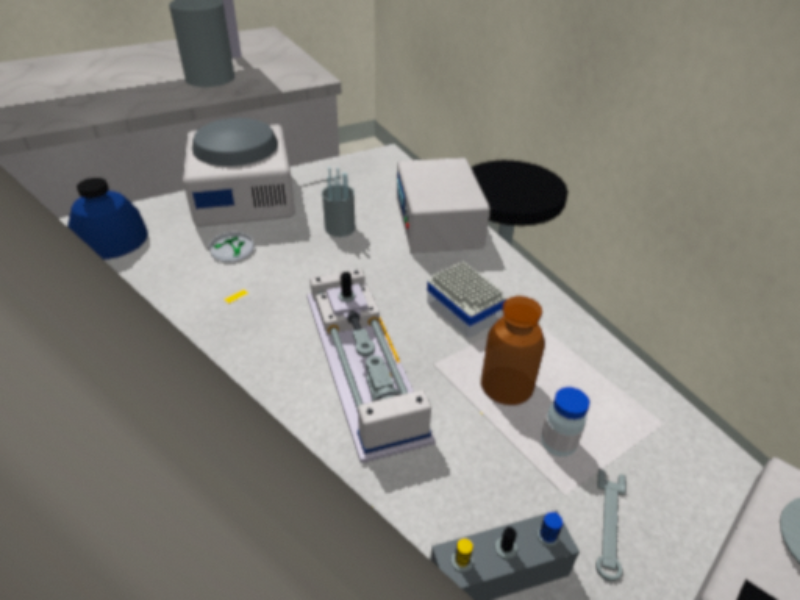

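The scene view shows the stand with its fork near (384,258) and post at (455,293), and the rack with the yellow knob at (302,192). In the side view the post is at (346,276), the eye near (365,347), the fork near (382,372) and the yellow knob at (464,546).

Run:
```python
from h import *
s=1.5625
for n,pts in dict(s0=dict(yel=(302,192,.1),blk=(282,200,.1),blu=(261,209,.1),post=(455,293,.113),headblk=(364,237,.085),fork=(384,258,.076)),d0=dict(yel=(464,546,.1),blk=(509,533,.1),blu=(552,520,.1),post=(346,276,.113),eye=(365,347,.056),fork=(381,376,.076),headL=(370,410,.085),headR=(421,397,.085))).items():
    for k,(u,v,z) in pts.items(): print(n,k,ray(n,u/s,v/s,z).round(3))
a=cv2.imread('pics/d0.png')[150:300,180:290];b=cv2.imread('pics/s0.png')[135:235,205:325]
cv2.imwrite('pics/c0.png',np.hstack([cv2.resize(a,(396,540),interpolation=3),cv2.resize(b,(396,330),interpolation=3).copy() if 0 else cv2.copyMakeBorder(cv2.resize(b,(396,330),interpolation=3),0,210,0,0,0)]))
```

```text
s0 yel [ 0.467 -0.286  0.1  ]
s0 blk [ 0.52  -0.297  0.1  ]
s0 blu [ 0.576 -0.306  0.1  ]
s0 post [0.545 0.202 0.113]
s0 headblk [ 0.492 -0.072  0.085]
s0 fork [0.512 0.001 0.076]
d0 yel [ 0.46 -0.3   0.1 ]
d0 blk [ 0.513 -0.311  0.1  ]
d0 blu [ 0.567 -0.321  0.1  ]
d0 post [0.536 0.184 0.113]
d0 eye [0.515 0.07  0.056]
d0 fork [ 0.502 -0.013  0.076]
d0 headL [ 0.456 -0.069  0.085]
d0 headR [ 0.53  -0.081  0.085]
```

View pics/c0.png

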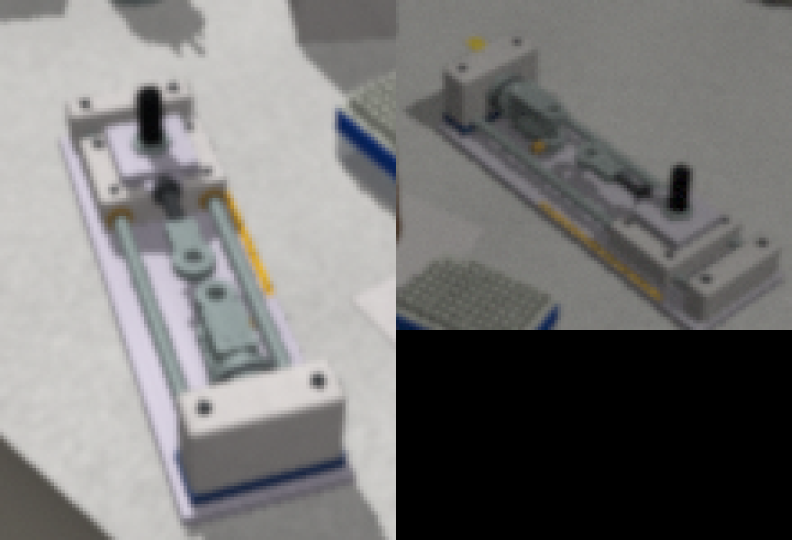

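arm_command(commands=[0.24, -0.25, 0, 0, 0, 20, 1, 0.24, -0.25, 0, 0, 0, 20, 1, 0.24, -0.25, 0, 0, 0, 20, 1, 0.24, -0.25, 0, 0, 0, 20, 1, 0.24, -0.25, 0, 0, 0, 20, 1, 0.24, -0.25, 0, 0, 0, 20, 1, 0.24, -0.25, 0, 0, 0, 20, 1, 0.24, -0.25, 0, 0, 0, 20, 1])

```text
t: 0.95
eef_pos: [0.3977, -0.2798, 0.2313]
tool_rot: [-0.001, 0.999, 0.045, 0.0]
contact_force: [0.7, -0.2, -0.3]
gripper_width: 1.003
grasp_force: 0.0
```

```bash
cat >> h.py <<'E'
def st():
    o=get_obs(); w,x,y,z=o['tool_rot']; M=R.from_quat([x,y,z,w]).as_matrix()
    print('t',round(o['t'],2),'p',o['eef_pos'].round(4),'yaw',np.degrees(np.arctan2(M[1,0],M[0,0])).round(2),'z',M[:,2].round(3),'F',o['contact_force'].round(1),'w',round(o['gripper_width'],3),'g',round(o['grasp_force'],1))
E
python3 - <<'E'
from h import *
st(); print(tool([.5,.04,.25]).round(3))
E
```

```text
t 0.95 p [ 0.3977 -0.2798  0.2313] yaw 5.2 z [ 0.001  0.002 -1.   ] F [ 0.7 -0.2 -0.3] w 1.003 g 0.0
[ 0.131 -0.309 -0.018]
```

arm_command(commands=[0.13, -0.31, -0.02, 0, 0, 16, 1, 0.13, -0.31, -0.02, 0, 0, 16, 1, 0.13, -0.31, -0.02, 0, 0, 16, 1, 0.13, -0.31, -0.02, 0, 0, 16, 1, 0.13, -0.31, -0.02, 0, 0, 16, 1, 0.13, -0.31, -0.02, 0, 0, 16, 1, 0.13, -0.31, -0.02, 0, 0, 16, 1, 0.13, -0.31, -0.02, 0, 0, 16, 1])

```text
t: 1.75
eef_pos: [0.5014, 0.0405, 0.252]
tool_rot: [-0.002, 0.996, -0.094, 0.001]
contact_force: [0.0, 0.4, 0.4]
gripper_width: 1.0
grasp_force: 0.0
```

Run:
```python
from h import *
st(); snap('wrist','w1'); i=cv2.imread('pics/w1.png');cv2.imwrite('pics/w1b.png',cv2.resize(i,(800,600),interpolation=2))
```

```text
t 1.75 p [0.5014 0.0405 0.252 ] yaw -10.8 z [ 0.002  0.004 -1.   ] F [0.  0.4 0.4] w 1.0 g 0.0
```

View pics/w1b.png

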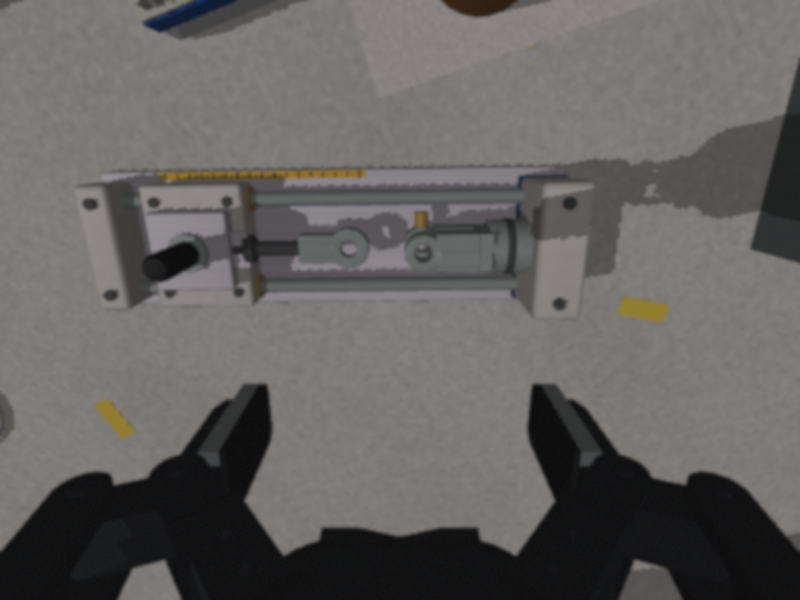

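The wrist view shows the whole stand: the post top is near (154,266), the eye hole near (348,247) and the fork hole near (421,250). I'll enlarge that strip.

Run:
```python
from h import *
i=cv2.imread('pics/w1.png')[140:185,85:345]
i=cv2.convertScaleAbs(i,alpha=1.6)
a=cv2.resize(i[:,100:230],(780,270),interpolation=2);b=cv2.resize(i[:,0:130],(780,270),interpolation=2)
cv2.imwrite('pics/c1.png',np.vstack([a,b]))
```

```text
(no output)
```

View pics/c1.png

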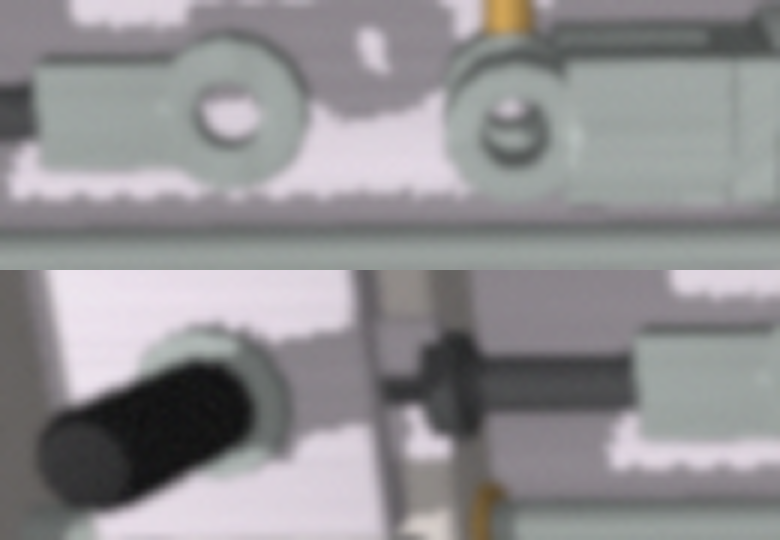

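Run:
```python
from h import *
P=lambda x,y,x0,y0,z:ray('w1',(x+.5)/6-.5+x0,(y+.5)/6-.5+y0,z)
f=P(515.5,130,185,140,.076);e=P(230.5,113.5,185,140,.056);p=P(85,197,85,140,.113)
h=[ray('w1',u/1.5625,v/1.5625,.085) for u,v in((570,203),(560,304))]
print('fork',f,'eye',e,'post',p,'head bolts',h)
d=p-f;print('yaw',np.degrees(np.arctan2(-d[0],d[1])), np.degrees(np.arctan2(-(e-f)[0],(e-f)[1])),'fork-post',np.hypot(*d[:2]),'fork-eye',np.hypot(*(e-f)[:2]),'eye-post',np.hypot(*(e-p)[:2]))
print('tool above post',tool([p[0],p[1],.14]))
# consistency with side/scene
print('d0',proj('d0',f)*1.5625,proj('d0',p)*1.5625,proj('s0',p)*1.5625,'yel',ray('d0',464/1.5625,546/1.5625,.1))
```

```text
fork [0.50832569 0.02223284 0.076     ] eye [0.51769143 0.0774599  0.056     ] post [0.53762325 0.1956532  0.113     ] head bolts [array([ 0.52513999, -0.08163919,  0.085     ]), array([ 0.4537128, -0.0694349,  0.085    ])]
yaw -9.588981514969705 -9.62498809643844 fork-post 0.17587771122311138 fork-eye 0.05601557921002838 eye-post 0.11986214824336683
tool above post [ 0.00600695 -0.16289827  0.11164856]
d0 [374.38039185 359.18672929] [344.06542923 272.00295184] [454.40128457 289.63639634] yel [ 0.45953141 -0.30011784  0.1       ]
```

arm_command(commands=[0.006, -0.163, 0.1, 0, 0, -1.2, 1, 0.006, -0.163, 0.1, 0, 0, -1.2, 1, 0.006, -0.163, 0.1, 0, 0, -1.2, 1, 0.006, -0.163, 0.1, 0, 0, -1.2, 1, 0.006, -0.163, 0.1, 0, 0, -1.2, 1, 0.006, -0.163, 0.14, 0, 0, -1.2, 1, 0.006, -0.163, 0.179, 0, 0, -1.2, 1, 0.006, -0.163, 0.179, 0, 0, -1.2, 1])

```text
t: 2.6
eef_pos: [0.5347, 0.1873, 0.0679]
tool_rot: [0.003, 0.996, -0.09, -0.004]
contact_force: [-0.3, -1.4, 0.2]
gripper_width: 0.998
grasp_force: 0.0
```

Run:
```python
from h import *
st(); print(tool([.5376,.1957,.073]))
```

```text
t 2.6 p [0.5347 0.1873 0.0679] yaw -10.3 z [-0.009 -0.005 -1.   ] F [-0.3 -1.4  0.2] w 0.998 g 0.0
[ 0.00127533 -0.00871367 -0.00513319]
```

arm_command(commands=[0, 0, 0, 0, 0, 0, 1, 0, 0, 0, 0, 0, 0, 1, 0, 0, 0, 0, 0, 0, 0, 0, 0, 0, 0, 0, 0, 0, 0, 0, 0, 0, 0, 0, 0, 0, 0, 0, 0, 0, 0, 0, 0, 0, 0, 0, 0, 0, 0, 0, 0, 0, 0, 0, 0, 0], force=40)

```text
t: 3.4
eef_pos: [0.5383, 0.1926, 0.073]
tool_rot: [-0.001, 0.996, -0.088, 0.001]
contact_force: [-0.7, 0.8, 5.7]
gripper_width: 0.22
grasp_force: 39.1
```

Run:
```python
from h import *
st(); print(tool([.5376,.1957,.073]))
```

```text
t 3.4 p [0.5383 0.1926 0.073 ] yaw -10.14 z [ 0.001  0.001 -1.   ] F [-0.7  0.8  5.7] w 0.22 g 39.1
[-1.25370160e-03 -2.93362832e-03  1.42000509e-06]
```

arm_command(commands=[0, 0.006, 0, 0, 0, 0, 0, 0, 0.012, 0, 0, 0, 0, 0, 0, 0.018, 0, 0, 0, 0, 0, 0, 0.024, 0, 0, 0, 0, 0, 0, 0.028, 0, 0, 0, 0, 0, 0, 0.03, 0, 0, 0, 0, 0, 0, 0.03, 0, 0, 0, 0, 0, 0, 0.03, 0, 0, 0, 0, 0])

```text
t: 4.2
eef_pos: [0.5329, 0.1619, 0.073]
tool_rot: [-0.0, 0.996, -0.089, 0.0]
contact_force: [-1.9, 0.4, 8.3]
gripper_width: 0.224
grasp_force: 40.2
```

Run:
```python
from h import *
st(); snap('wrist','w2'); i=cv2.imread('pics/w2.png');cv2.imwrite('pics/w2b.png',cv2.resize(cv2.convertScaleAbs(i,alpha=1.5),(800,600),interpolation=2))
print(proj('w2',[.5083,.0222,.076]))
```

```text
t 4.2 p [0.5329 0.1619 0.073 ] yaw -10.2 z [ 0.001  0.    -1.   ] F [-1.9  0.4  8.3] w 0.224 g 40.2
[513.07516236 249.33760167]
```

View pics/w2b.png

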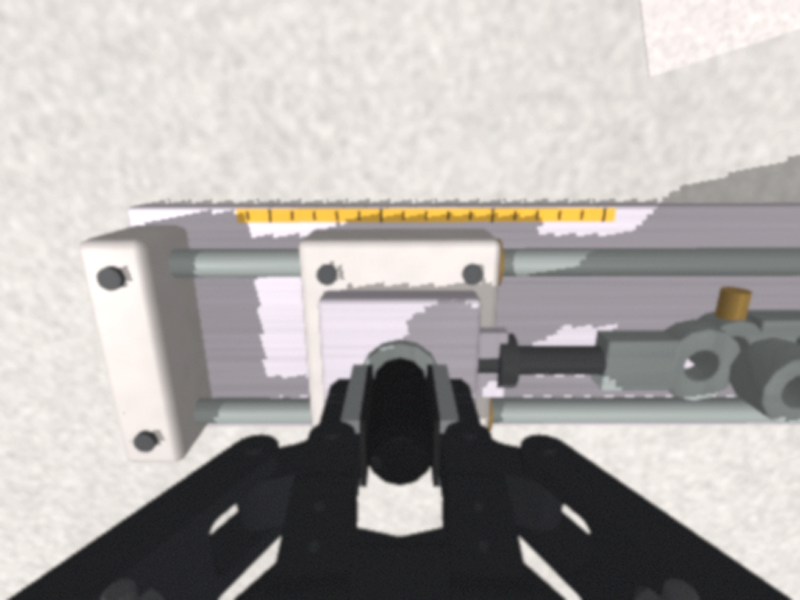

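The image shows the gripped post, the eye hole at (700,363) and the fork hole cut off at the right edge. I'll let go, rise and look from above the gap.

arm_command(commands=[0, 0.03, 0, 0, 0, 0, 1, 0, 0.03, 0, 0, 0, 0, 1, 0, 0.03, 0, 0, 0, 0, 1, 0, 0.03, 0, 0, 0, 0, 1])

```text
t: 4.65
eef_pos: [0.5272, 0.1333, 0.0722]
tool_rot: [-0.0, 0.996, -0.089, -0.0]
contact_force: [1.0, -0.5, -0.8]
gripper_width: 0.887
grasp_force: 0.0
```

Run:
```python
from h import *
st(); print(tool([.510,.034,.17]))
```

```text
t 4.65 p [0.5272 0.1333 0.0722] yaw -10.16 z [-0.  0. -1.] F [ 1.  -0.5 -0.8] w 0.887 g 0.0
[ 0.00055455  0.10071685 -0.09783941]
```

That row shifted the tool another 30 mm while opening: I had counted it from the old pose. The carriage may have moved, so I'll look from above.

arm_command(commands=[0, 0, -0.05, 0, 0, 0, 1, 0, 0.04, -0.098, 0, 0, 0, 1, 0, 0.08, -0.098, 0, 0, 0, 1, 0, 0.1, -0.098, 0, 0, 0, 1, 0, 0.1, -0.098, 0, 0, 0, 1, 0, 0.1, -0.098, 0, 0, 0, 1])

```text
t: 5.25
eef_pos: [0.5097, 0.0351, 0.1703]
tool_rot: [-0.0, 0.996, -0.089, 0.0]
contact_force: [-0.8, 0.1, 0.9]
gripper_width: 0.999
grasp_force: 0.0
```

Run:
```python
from h import *
st(); snap('wrist','w3'); i=cv2.imread('pics/w3.png');cv2.imwrite('pics/w3b.png',cv2.resize(cv2.convertScaleAbs(i[60:255,100:360],alpha=1.6),(800,600),interpolation=2))
print(proj('w3',[.5083,.0222,.076]))
```

```text
t 5.25 p [0.5097 0.0351 0.1703] yaw -10.16 z [ 0.     0.001 -1.   ] F [-0.8  0.1  0.9] w 0.999 g 0.0
[269.95590057 191.90294605]
```

View pics/w3b.png

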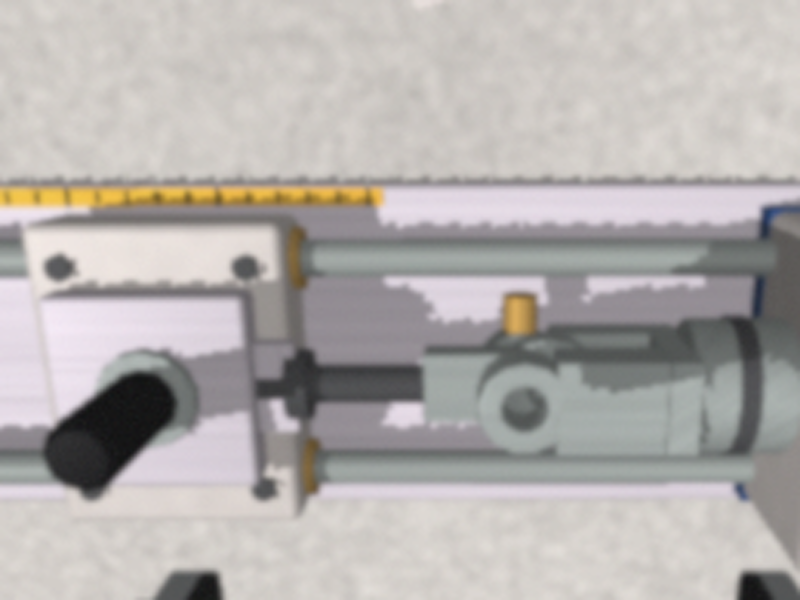

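Run:
```python
from h import *
P=lambda x,y,x0,y0,z:ray('w1',(x+.5)/6-.5+x0,(y+.5)/6-.5+y0,z)
Q=lambda x,y,z:ray('w3',(x+.5)/3.0769-.5+100,(y+.5)/3.0769-.5+60,z)
e=P(230.5,113.5,185,140,.056);n=P(36,112,185,140,.056);p=P(85,197,85,140,.113)
print('eye-neck w1',np.linalg.norm(e-n),'post-neck w1',np.linalg.norm((p-n)[:2]))
f=Q(523,405,.076);n3=Q(423,386,.056);p3=Q(78,456,.113)
print(f,n3,p3,'fork-neck',np.linalg.norm((f-n3)[:2]),'fork-post',np.linalg.norm((f-p3)[:2]),'post-neck',np.linalg.norm((p3-n3)[:2]))
```

```text
eye-neck w1 0.03887809974189383 post-neck w1 0.08100577969609539
[0.50890506 0.02238136 0.076     ] [0.51350544 0.05155995 0.056     ] [0.52743922 0.1308115  0.113     ] fork-neck 0.029539022795895695 fork-post 0.11000277791358784 post-neck 0.08046712540917576
```

arm_command(commands=[0, -0.05, 0, 0, 0, -0.5, 1, 0, -0.09, 0, 0, 0, -0.5, 1, 0, -0.1065, 0.03, 0, 0, -0.5, 1, 0, -0.1065, 0.07, 0, 0, -0.5, 1, 0, -0.1065, 0.096, 0, 0, -0.5, 1, 0, -0.1065, 0.096, 0, 0, -0.5, 1, 0, -0.1065, 0.096, 0, 0, -0.5, 0, 0, -0.1065, 0.096, 0, 0, -0.5, 0])

```text
t: 6.1
eef_pos: [0.5295, 0.1403, 0.0758]
tool_rot: [-0.001, 0.996, -0.084, 0.001]
contact_force: [0.3, 0.2, -0.1]
gripper_width: 0.693
grasp_force: 0.0
```

arm_command(commands=[0, 0, 0, 0, 0, 0, 0, 0, 0, 0, 0, 0, 0, 0, 0, 0, 0, 0, 0, 0, 0, 0, 0, 0, 0, 0, 0, 0])

```text
t: 6.5
eef_pos: [0.5292, 0.1385, 0.0755]
tool_rot: [0.0, 0.996, -0.085, 0.001]
contact_force: [-1.8, -2.2, 6.1]
gripper_width: 0.224
grasp_force: 39.0
```

Run:
```python
from h import *
st(); print(tool([.5288,.1399,.074]))
```

```text
t 6.5 p [0.5292 0.1385 0.0755] yaw -9.73 z [ 0.002 -0.    -1.   ] F [-1.8 -2.2  6.1] w 0.224 g 39.0
[-0.00059546 -0.00127516  0.00145008]
```

arm_command(commands=[0, -0.001, 0, 0, 0, 0, 0, 0, -0.001, 0, 0, 0, 0, 0, 0, -0.001, 0, 0, 0, 0, 0, 0, -0.001, 0, 0, 0, 0, 1, 0, -0.001, 0, 0, 0, 0, 1, 0, -0.001, 0, 0, 0, 0, 1, 0, -0.001, -0.05, 0, 0, 0, 1, 0, -0.001, -0.1, 0, 0, 0, 1])

```text
t: 7.3
eef_pos: [0.5272, 0.1399, 0.1741]
tool_rot: [0.0, 0.996, -0.084, -0.002]
contact_force: [1.1, -0.1, 0.4]
gripper_width: 1.0
grasp_force: 0.0
```

arm_command(commands=[0.0, 0.05, 0, 0, 0, 0, 1, 0.0, 0.09, 0, 0, 0, 0, 1, 0.0, 0.107, 0, 0, 0, 0, 1, 0.0, 0.107, 0, 0, 0, 0, 1, 0.0, 0.107, 0, 0, 0, 0, 1])

```text
t: 7.8
eef_pos: [0.5107, 0.035, 0.1744]
tool_rot: [-0.0, 0.996, -0.085, 0.0]
contact_force: [0.1, -0.1, 0.2]
gripper_width: 1.001
grasp_force: 0.0
```

Run:
```python
from h import *
st(); snap('wrist','w4'); i=cv2.convertScaleAbs(cv2.imread('pics/w4.png'),alpha=1.6)
cv2.imwrite('pics/w4b.png',np.vstack([cv2.resize(i[150:220,105:305],(800,280),interpolation=2),cv2.resize(i[170:210,230:330],(800,320),interpolation=2)]))
print(proj('w4',[.5089,.0224,.076]))
```

```text
t 7.8 p [0.5107 0.035  0.1744] yaw -9.7 z [ 0.  0. -1.] F [ 0.1 -0.1  0.2] w 1.001 g 0.0
[269.47804734 191.04159769]
```

View pics/w4b.png

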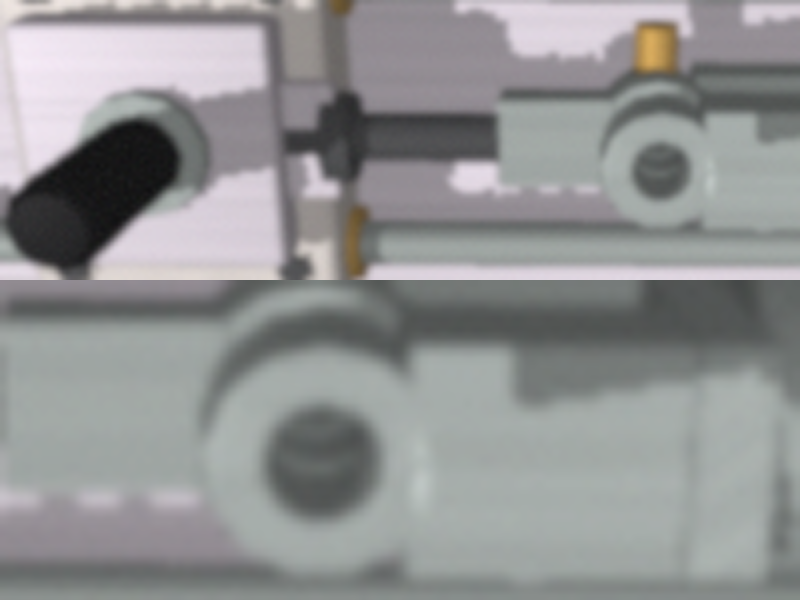

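The holes look nested and symmetric in the fork hole, which is at (322,462) in the lower strip. I'll check this numerically and work out the move to the yellow pin.

Run:
```python
from h import *
Q=lambda x,y,z:ray('w4',(x+.5)/4-.5+105,(y+.5)/4-.5+150,z)
f=Q(660,170,.076);n=Q(498.5,140,.056)
print(f,'fork-neck',np.linalg.norm((f-n)[:2]))
print(tool([.46,-.297,.20]))
```

```text
[0.50787873 0.02242591 0.076     ] fork-neck 0.03751565421673106
[ 0.00543571  0.33662502 -0.02592719]
```

arm_command(commands=[0.005, 0.05, -0.03, 0, 0, 0, 1, 0.005, 0.1, -0.03, 0, 0, 0, 1, 0.005, 0.15, -0.03, 0, 0, 0, 1, 0.005, 0.2, -0.03, 0, 0, 0, 1, 0.005, 0.25, -0.03, 0, 0, 0, 1, 0.005, 0.3, -0.03, 0, 0, 0, 1, 0.005, 0.337, -0.03, 0, 0, 0, 1, 0.005, 0.337, -0.03, 0, 0, 0, 1])

```text
t: 8.65
eef_pos: [0.4575, -0.3044, 0.2041]
tool_rot: [0.001, 0.996, -0.088, -0.0]
contact_force: [-0.5, 0.2, 0.1]
gripper_width: 0.998
grasp_force: 0.0
```

arm_command(commands=[0, 0, 0, 0, 0, 0, 1, 0, 0, 0, 0, 0, 0, 1])

```text
t: 8.85
eef_pos: [0.4601, -0.2961, 0.2041]
tool_rot: [-0.001, 0.997, -0.083, 0.0]
contact_force: [0.1, 0.8, 0.5]
gripper_width: 1.003
grasp_force: 0.0
```

Run:
```python
from h import *
st(); snap('wrist','w5'); i=cv2.convertScaleAbs(cv2.imread('pics/w5.png'),alpha=1.5)
cv2.imwrite('pics/w5b.png',cv2.resize(i,(800,600),interpolation=2))
h=cv2.cvtColor(i,cv2.COLOR_BGR2HSV); m=cv2.inRange(h,(22,150,120),(35,255,255)); 
n,l,s,c=cv2.connectedComponentsWithStats(m)
for k in range(1,n):
    if s[k][4]>40: print(s[k],c[k]*1.5625)
```

```text
t 8.85 p [ 0.4601 -0.2961  0.2041] yaw -9.48 z [ 0.     0.001 -1.   ] F [0.1 0.8 0.5] w 1.003 g 0.0
[248 178  18  18 260] [400.61899038 291.83894231]
[153 216  33  16 327] [263.81402905 349.22591743]
```

View pics/w5b.png

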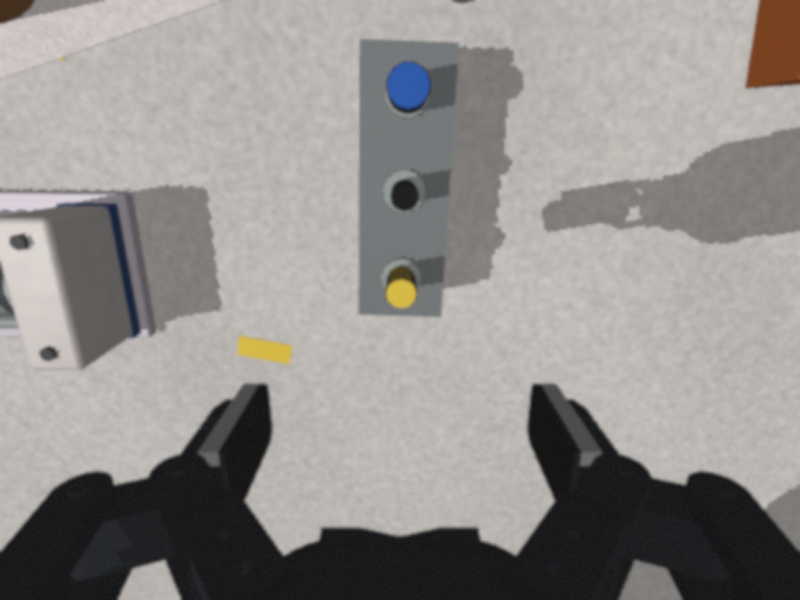

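The yellow knob top is at (401,293) in this picture.

Run:
```python
from h import *
y=ray('w5',400.8/1.5625,292.5/1.5625,.1);print(y,tool([y[0],y[1],.069]))
```

```text
[ 0.46195203 -0.29769789  0.1       ] [0.00207807 0.00143314 0.13518931]
```

arm_command(commands=[0.002, 0.001, 0.04, 0, 0, 0, 1, 0.002, 0.001, 0.08, 0, 0, 0, 1, 0.002, 0.001, 0.11, 0, 0, 0, 1, 0.002, 0.001, 0.127, 0, 0, 0, 1, 0.002, 0.001, 0.135, 0, 0, 0, 1, 0.002, 0.001, 0.135, 0, 0, 0, 1, 0.002, 0.001, 0.135, 0, 0, 0, 0, 0.002, 0.001, 0.135, 0, 0, 0, 0], force=50)

```text
t: 9.7
eef_pos: [0.4618, -0.3, 0.0706]
tool_rot: [0.0, 0.996, -0.084, 0.001]
contact_force: [-0.2, -0.4, -0.0]
gripper_width: 0.693
grasp_force: 0.0
```

arm_command(commands=[0, 0, 0, 0, 0, 0, 0, 0, 0, 0, 0, 0, 0, 0, 0, 0, 0, 0, 0, 0, 0, 0, 0, 0, 0, 0, 0, 0, 0, 0, 0, 0, 0, 0, 0])

```text
t: 10.2
eef_pos: [0.461, -0.2999, 0.0699]
tool_rot: [0.0, 0.996, -0.084, 0.0]
contact_force: [-0.7, 1.3, 5.8]
gripper_width: 0.194
grasp_force: 48.6
```

Run:
```python
from h import *
st()
```

```text
t 10.2 p [ 0.461  -0.2999  0.0699] yaw -9.68 z [ 0.001 -0.    -1.   ] F [-0.7  1.3  5.8] w 0.194 g 48.6
```

arm_command(commands=[0, 0, -0.03, 0, 0, 0, 0, 0, 0, -0.07, 0, 0, 0, 0, 0, 0, -0.11, 0, 0, 0, 0, 0, 0, -0.12, 0, 0, 0, 0, 0, -0.03, -0.12, 0, 0, 0, 0, 0, -0.07, -0.12, 0, 0, 0, 0, 0, -0.11, -0.12, 0, 0, 0, 0, 0, -0.15, -0.12, 0, 0, 0, 0])

```text
t: 11.0
eef_pos: [0.4854, -0.1505, 0.1886]
tool_rot: [-0.0, 0.996, -0.085, -0.001]
contact_force: [-0.3, -0.3, -0.5]
gripper_width: 0.191
grasp_force: 49.1
```

arm_command(commands=[-0.004, -0.04, 0, 0, 0, 0, 0, -0.008, -0.08, 0, 0, 0, 0, 0, -0.008, -0.12, 0, 0, 0, 0, 0, -0.008, -0.15, 0, 0, 0, 0, 0, -0.008, -0.17, 0, 0, 0, 0, 0, -0.008, -0.173, 0, 0, 0, 0, 0, -0.008, -0.173, 0, 0, 0, 0, 0, -0.008, -0.173, 0, 0, 0, 0, 0])

```text
t: 11.8
eef_pos: [0.5067, 0.0184, 0.1888]
tool_rot: [0.0, 0.996, -0.085, -0.0]
contact_force: [0.1, 0.7, -1.4]
gripper_width: 0.195
grasp_force: 49.1
```

Run:
```python
from h import *
st(); print(tool([.5073,.0202,.156]))
```

```text
t 11.8 p [0.5067 0.0184 0.1888] yaw -9.77 z [-0.001 -0.001 -1.   ] F [ 0.1  0.7 -1.4] w 0.195 g 49.1
[ 0.0003471  -0.00186321  0.03280999]
```

arm_command(commands=[0, -0.002, 0.015, 0, 0, 0, 0, 0, -0.002, 0.03, 0, 0, 0, 0, 0, -0.002, 0.037, 0, 0, 0, 0, 0, -0.002, 0.037, 0, 0, 0, 0, 0, -0.002, 0.037, 0, 0, 0, 0])

```text
t: 12.3
eef_pos: [0.5077, 0.0213, 0.1526]
tool_rot: [0.0, 0.996, -0.085, 0.0]
contact_force: [0.4, -0.4, -1.4]
gripper_width: 0.197
grasp_force: 49.1
```

Run:
```python
from h import *
st(); o=get_obs()
ims=[]
for c,n in(('wrist','w6'),('side','d6'),('scene','s6')):
    i=cv2.convertScaleAbs(snap(c,n)['img'][:,:,::-1],alpha=1.6)
    u,v=proj(n,[.508,.021,.08]).astype(int); print(n,u,v); r=40 if c!='wrist' else 60
    k=i[max(v-r,0):v+r,max(u-r,0):u+r]; ims.append(cv2.resize(k,(400,400) if c=='wrist' else (400,300) if 0 else (400,400),interpolation=2)); print(max(u-r,0),max(v-r,0),k.shape)
a=np.vstack([ims[1][100:400],ims[2][100:400]]); b=np.vstack([ims[0],np.zeros((200,400,3),np.uint8)])
cv2.imwrite('pics/c6.png',np.hstack([a,b]))
```

```text
t 12.3 p [0.5077 0.0213 0.1526] yaw -9.74 z [ 0. -0. -1.] F [ 0.4 -0.4 -1.4] w 0.197 g 49.1
w6 255 201
195 141 (120, 120, 3)
d6 239 229
199 189 (80, 80, 3)
s6 251 166
211 126 (80, 80, 3)
```

View pics/c6.png

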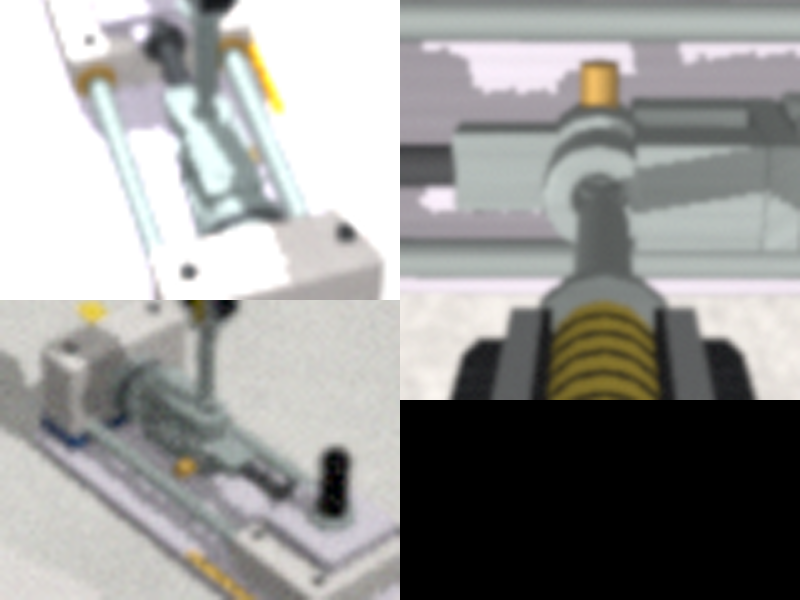

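The picture shows the nose hanging over the fork hole (wrist view near (603,195)), lined up within about 1 mm. I'll lower it in small steps.

arm_command(commands=[0, 0, 0.004, 0, 0, 0, 0, 0, 0, 0.008, 0, 0, 0, 0, 0, 0, 0.011, 0, 0, 0, 0, 0, 0, 0.013, 0, 0, 0, 0, 0, 0, 0.013, 0, 0, 0, 0])

```text
t: 12.95
eef_pos: [0.5072, 0.022, 0.1389]
tool_rot: [0.0, 0.996, -0.084, -0.0]
contact_force: [-0.2, 0.4, -0.8]
gripper_width: 0.193
grasp_force: 49.1
```

Run:
```python
from h import *
st()
```

```text
t 12.95 p [0.5072 0.022  0.1389] yaw -9.67 z [-0.001 -0.    -1.   ] F [-0.2  0.4 -0.8] w 0.193 g 49.1
```

arm_command(commands=[0, 0, 0.003, 0, 0, 0, 0, 0, 0, 0.006, 0, 0, 0, 0, 0, 0, 0.009, 0, 0, 0, 0, 0, 0, 0.011, 0, 0, 0, 0, 0, 0, 0.011, 0, 0, 0, 0])

```text
t: 13.45
eef_pos: [0.5073, 0.0219, 0.128]
tool_rot: [0.0, 0.996, -0.084, -0.0]
contact_force: [0.7, -0.1, -0.7]
gripper_width: 0.193
grasp_force: 49.1
```

arm_command(commands=[0, 0, 0.003, 0, 0, 0, 0, 0, 0, 0.006, 0, 0, 0, 0, 0, 0, 0.009, 0, 0, 0, 0, 0, 0, 0.011, 0, 0, 0, 0, 0, 0, 0.011, 0, 0, 0, 0])

```text
t: 13.95
eef_pos: [0.5073, 0.0219, 0.117]
tool_rot: [0.0, 0.996, -0.084, -0.0]
contact_force: [-0.2, 0.0, -0.9]
gripper_width: 0.194
grasp_force: 49.1
```

arm_command(commands=[0, 0, 0.003, 0, 0, 0, 0, 0, 0, 0.006, 0, 0, 0, 0, 0, 0, 0.009, 0, 0, 0, 0, 0, 0, 0.012, 0, 0, 0, 0, 0, 0, 0.015, 0, 0, 0, 0, 0, 0, 0.015, 0, 0, 0, 0, 0, 0, 0.015, 0, 0, 0, 0])

```text
t: 14.65
eef_pos: [0.5074, 0.0219, 0.1022]
tool_rot: [0.0, 0.996, -0.084, -0.0]
contact_force: [-0.3, 0.1, -0.4]
gripper_width: 0.188
grasp_force: 49.1
```

arm_command(commands=[0, 0, 0.003, 0, 0, 0, 0, 0, 0, 0.006, 0, 0, 0, 0, 0, 0, 0.009, 0, 0, 0, 0, 0, 0, 0.012, 0, 0, 0, 0, 0, 0, 0.014, 0, 0, 0, 0, 0, 0, 0.014, 0, 0, 0, 0])

```text
t: 15.25
eef_pos: [0.5071, 0.0222, 0.0878]
tool_rot: [-0.0, 0.996, -0.084, -0.0]
contact_force: [0.1, 1.5, -3.0]
gripper_width: 0.193
grasp_force: 49.0
```

Run:
```python
from h import *
st()
```

```text
t 15.25 p [0.5071 0.0222 0.0878] yaw -9.66 z [-0.001  0.    -1.   ] F [ 0.1  1.5 -3. ] w 0.193 g 49.0
```

arm_command(commands=[0, 0, 0.001, 0, 0, 0, 0, 0, 0, 0.002, 0, 0, 0, 0, 0, 0, 0.003, 0, 0, 0, 0, 0, 0, 0.0035, 0, 0, 0, 0, 0, 0, 0.0035, 0, 0, 0, 0])

```text
t: 15.75
eef_pos: [0.5074, 0.0221, 0.0847]
tool_rot: [-0.0, 0.996, -0.084, -0.0]
contact_force: [-1.0, 3.3, 1.0]
gripper_width: 0.191
grasp_force: 49.3
```

Run:
```python
from h import *
st()
```

```text
t 15.75 p [0.5074 0.0221 0.0847] yaw -9.67 z [-0.  0. -1.] F [-1.   3.3  1. ] w 0.191 g 49.3
```

arm_command(commands=[0, 0, 0.0005, 0, 0, 0, 0, 0, 0, 0.001, 0, 0, 0, 0, 0, 0, 0.001, 0, 0, 0, 0])

```text
t: 16.05
eef_pos: [0.5074, 0.022, 0.084]
tool_rot: [0.0, 0.996, -0.084, -0.0]
contact_force: [-3.2, 3.3, 4.4]
gripper_width: 0.196
grasp_force: 49.9
```

arm_command(commands=[0, 0, 0.0005, 0, 0, 0, 0, 0, 0, 0.001, 0, 0, 0, 0, 0, 0, 0.001, 0, 0, 0, 0])

```text
t: 16.35
eef_pos: [0.5075, 0.0221, 0.0839]
tool_rot: [0.0, 0.996, -0.084, 0.0]
contact_force: [-6.6, 2.9, 15.1]
gripper_width: 0.193
grasp_force: 51.0
```

The pin stopped at TCP z 0.0839 with 15 N, which is the flange seated. I'll release and rise.

arm_command(commands=[0, 0, -0.0005, 0, 0, 0, 0, 0, 0, -0.0005, 0, 0, 0, 1, 0, 0, -0.0005, 0, 0, 0, 1, 0, 0, -0.0005, 0, 0, 0, 1, 0, 0, -0.0005, 0, 0, 0, 1, 0, 0, -0.04, 0, 0, 0, 1, 0, 0, -0.08, 0, 0, 0, 1, 0, 0, -0.09, 0, 0, 0, 1])

```text
t: 17.15
eef_pos: [0.51, 0.0222, 0.1767]
tool_rot: [-0.001, 0.996, -0.084, 0.003]
contact_force: [1.1, -0.5, 0.1]
gripper_width: 0.999
grasp_force: 0.0
```

Run:
```python
from h import *
st(); snap('wrist','w7'); snap('side','d7')
i=cv2.imread('pics/w7.png'); h=cv2.cvtColor(cv2.convertScaleAbs(i,alpha=1.5),cv2.COLOR_BGR2HSV)
m=cv2.inRange(h,(22,150,100),(35,255,255)); n,l,s,c=cv2.connectedComponentsWithStats(m)
for k in range(1,n):
    if s[k][4]>40: print(s[k],c[k])
# expected pin top if home
for z in (.114,.124): print(z,proj('w7',[.508,.0242,z]),proj('d7',[.508,.0225,z]))
h=cv2.cvtColor(cv2.convertScaleAbs(cv2.imread('pics/d7.png'),alpha=1.5),cv2.COLOR_BGR2HSV)
m=cv2.inRange(h,(22,120,80),(35,255,255)); n,l,s,c=cv2.connectedComponentsWithStats(m)
for k in range(1,n):
    if s[k][4]>20: print('d',s[k],c[k])
print(tool([.5288,.1399,.15]))
```

```text
t 17.15 p [0.51   0.0222 0.1767] yaw -9.69 z [ 0.007  0.    -1.   ] F [ 1.1 -0.5  0.1] w 0.999 g 0.0
[ 54 123  70   5 211] [ 88.33649289 125.00473934]
[246 198  22  21 357] [256.15966387 208.08403361]
[408 223  36  17 385] [425.40519481 231.13246753]
[ 11 292  25  26 264] [ 23.45454545 303.59848485]
0.114 [252.93970335 209.36606596] [239.29127266 218.43178207]
0.124 [252.79003238 214.39626636] [239.25329856 215.31808233]
d [144 186  14   8  45] [150.46666667 189.4       ]
d [235 217   9  15 105] [239.42857143 223.52380952]
d [231 324   9  20 156] [234.66666667 333.66666667]
[-0.00025507 -0.11967704  0.02450296]
```

Pin home: in the side image the knob top is at row 217, against 218 predicted for a seated pin. Next I'll grip the post gently.

arm_command(commands=[0, -0.04, 0, 0, 0, 0, 1, 0, -0.08, 0, 0, 0, 0, 1, 0, -0.11, 0.02, 0, 0, 0, 1, 0, -0.119, 0.06, 0, 0, 0, 1, 0, -0.119, 0.09, 0, 0, 0, 1, 0, -0.119, 0.1, 0, 0, 0, 1, 0, -0.119, 0.1, 0, 0, 0, 1, 0, -0.119, 0.1, 0, 0, 0, 1], force=20)

```text
t: 18.05
eef_pos: [0.5278, 0.139, 0.0732]
tool_rot: [-0.0, 0.996, -0.085, 0.0]
contact_force: [0.6, 0.2, 0.6]
gripper_width: 1.005
grasp_force: 0.0
```

arm_command(commands=[0, 0, 0, 0, 0, 0, 0, 0, 0, 0, 0, 0, 0, 0, 0, 0, 0, 0, 0, 0, 0, 0, 0, 0, 0, 0, 0, 0, 0, 0, 0, 0, 0, 0, 0, 0, 0, 0, 0, 0, 0, 0, 0, 0, 0, 0, 0, 0, 0])

```text
t: 18.75
eef_pos: [0.5278, 0.1395, 0.0733]
tool_rot: [-0.0, 0.996, -0.084, 0.0]
contact_force: [-1.7, 0.1, 4.7]
gripper_width: 0.229
grasp_force: 20.8
```

Run:
```python
from h import *
st()
```

```text
t 18.75 p [0.5278 0.1395 0.0733] yaw -9.67 z [ 0.001  0.    -1.   ] F [-1.7  0.1  4.7] w 0.229 g 20.8
```

Now I'll pull back in small steps.

arm_command(commands=[0, -0.0005, 0, 0, 0, 0, 0, 0, -0.001, 0, 0, 0, 0, 0, 0, -0.0015, 0, 0, 0, 0, 0, 0, -0.0015, 0, 0, 0, 0, 0], force=40)

```text
t: 19.15
eef_pos: [0.5279, 0.1401, 0.0734]
tool_rot: [0.0, 0.996, -0.085, 0.0]
contact_force: [-2.2, -2.3, 7.7]
gripper_width: 0.22
grasp_force: 39.0
```

arm_command(commands=[0, -0.0005, 0, 0, 0, 0, 0, 0, -0.001, 0, 0, 0, 0, 0, 0, -0.001, 0, 0, 0, 0, 0])

```text
t: 19.45
eef_pos: [0.528, 0.1406, 0.0734]
tool_rot: [0.001, 0.996, -0.085, 0.0]
contact_force: [-3.4, -3.9, 9.3]
gripper_width: 0.226
grasp_force: 39.1
```

arm_command(commands=[0, -0.0005, 0, 0, 0, 0, 0, 0, -0.001, 0, 0, 0, 0, 0, 0, -0.001, 0, 0, 0, 0, 0, 0, -0.001, 0, 0, 0, 0, 0])

```text
t: 19.85
eef_pos: [0.528, 0.1409, 0.0734]
tool_rot: [0.001, 0.996, -0.085, -0.0]
contact_force: [-1.9, -4.6, 10.7]
gripper_width: 0.222
grasp_force: 39.2
```

arm_command(commands=[0, -0.0005, 0, 0, 0, 0, 0, 0, -0.001, 0, 0, 0, 0, 0, 0, -0.001, 0, 0, 0, 0, 0, 0, -0.001, 0, 0, 0, 0, 0])

```text
t: 20.25
eef_pos: [0.528, 0.1411, 0.0734]
tool_rot: [0.002, 0.996, -0.085, -0.0]
contact_force: [-3.6, -6.5, 11.1]
gripper_width: 0.222
grasp_force: 39.5
```

arm_command(commands=[0, -0.001, 0, 0, 0, 0, 0, 0, -0.002, 0, 0, 0, 0, 0, 0, -0.003, 0, 0, 0, 0, 0, 0, -0.004, 0, 0, 0, 0, 0, 0, -0.004, 0, 0, 0, 0, 0, 0, -0.004, 0, 0, 0, 0, 0])

```text
t: 20.85
eef_pos: [0.5281, 0.1415, 0.0733]
tool_rot: [0.004, 0.996, -0.086, -0.001]
contact_force: [-7.0, -16.1, 18.3]
gripper_width: 0.224
grasp_force: 41.1
```

Run:
```python
from h import *
st()
```

```text
t 20.85 p [0.5281 0.1415 0.0733] yaw -9.92 z [-0.003 -0.008 -1.   ] F [ -7.  -16.1  18.3] w 0.224 g 41.1
```

Taut: 16 N of pull with the carriage held by the pin. I'll ease off, let go and rise.

arm_command(commands=[0, 0.002, 0, 0, 0, 0, 0, 0, 0.004, 0, 0, 0, 0, 0, 0, 0.004, 0, 0, 0, 0, 1, 0, 0.004, 0, 0, 0, 0, 1, 0, 0.004, 0, 0, 0, 0, 1, 0, 0.004, 0, 0, 0, 0, 1, 0, 0.004, -0.04, 0, 0, 0, 1, 0, 0.004, -0.08, 0, 0, 0, 1])

```text
t: 21.65
eef_pos: [0.5271, 0.1437, 0.1526]
tool_rot: [0.0, 0.996, -0.084, -0.002]
contact_force: [1.1, 0.2, -0.1]
gripper_width: 1.001
grasp_force: 0.0
```

arm_command(commands=[0, 0.04, -0.01, 0, 0, 0, 1, 0, 0.08, -0.01, 0, 0, 0, 1, 0, 0.11, -0.02, 0, 0, 0, 1, 0, 0.11, -0.02, 0, 0, 0, 1, 0, 0.11, -0.02, 0, 0, 0, 1])

```text
t: 22.15
eef_pos: [0.5099, 0.0349, 0.173]
tool_rot: [-0.0, 0.996, -0.085, 0.0]
contact_force: [-1.1, 0.1, -1.0]
gripper_width: 0.999
grasp_force: 0.0
```

Run:
```python
from h import *
st(); snap('wrist','w8'); snap('side','d8'); snap('scene','s8')
def blobs(n,lo,hi,a=1.5):
    h=cv2.cvtColor(cv2.convertScaleAbs(cv2.imread(f'pics/{n}.png'),alpha=a),cv2.COLOR_BGR2HSV)
    m=cv2.inRange(h,lo,hi); k,l,s,c=cv2.connectedComponentsWithStats(m)
    return [(s[j].tolist(),c[j].round(1).tolist()) for j in range(1,k) if s[j][4]>20]
print('d7',blobs('d7',(22,120,80),(35,255,255)));print('d8',blobs('d8',(22,120,80),(35,255,255)))
print('w8',blobs('w8',(22,150,100),(35,255,255)))
# carriage shift: phase correlation of carriage patch in side view vs d7
a,b=[cv2.cvtColor(cv2.imread(f'pics/{n}.png'),6).astype(np.float32)[165:215,195:250] for n in('d7','d8')]
print('carriage shift px',cv2.phaseCorrelate(a,b)); 
A=np.array([.5278,.1395,.09]);print('px for 2mm',proj('d7',A+[.0003,.002,0])-proj('d7',A))
a,b=[cv2.imread(f'pics/{n}.png').astype(int) for n in('d0','d8')]
d=(abs(a-b).max(2)>50).astype(np.uint8); k,l,s,c=cv2.connectedComponentsWithStats(d); print('changed regions',[s[j].tolist() for j in range(1,k) if s[j][4]>15])
```

```text
t 22.15 p [0.5099 0.0349 0.173 ] yaw -9.76 z [ 0.001  0.    -1.   ] F [-1.1  0.1 -1. ] w 0.999 g 0.0
d7 [([144, 186, 14, 8, 45], [150.5, 189.4]), ([235, 217, 9, 15, 105], [239.4, 223.5]), ([231, 324, 9, 20, 156], [234.7, 333.7])]
d8 [([144, 186, 14, 8, 45], [150.5, 189.4]), ([235, 217, 9, 15, 99], [239.4, 223.4]), ([231, 324, 9, 20, 157], [234.6, 333.7])]
w8 [([62, 121, 22, 4, 53], [71.2, 122.4]), ([85, 121, 45, 4, 127], [106.2, 122.4]), ([260, 197, 23, 21, 356], [271.0, 206.5]), ([420, 222, 37, 17, 393], [437.6, 229.7]), ([17, 291, 24, 22, 228], [28.9, 301.5])]
carriage shift px ((-0.2666385010562742, -0.3523811432054842), 0.6750318571726481)
px for 2mm [-0.22144483 -0.4876409 ]
changed regions [[117, 0, 25, 6, 103], [143, 0, 129, 244, 11010], [0, 140, 281, 244, 33857], [217, 174, 8, 17, 99], [202, 184, 19, 20, 173], [231, 196, 9, 13, 68], [208, 198, 23, 22, 224], [0, 234, 53, 139, 2961], [255, 250, 20, 14, 173], [271, 304, 52, 70, 1909], [75, 330, 3, 15, 23], [63, 346, 13, 23, 80], [56, 356, 8, 11, 54]]
```

```bash
python3 -c "
from station import hand_in; print(hand_in())"
```

```text
the job is handed in; nothing more can be done
None
```

The pin is in through both ears with the eye trapped and its flange seated on the fork. It held a pull of about 16 N on the carriage, the hand is clear, and I handed the job in at about 22 s. While letting go of the post the first time, I slid the carriage about 9 mm too far in; I lined it up again before inserting the pin.

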